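# Dock the keyed battery pack at the tattoo practice bench

### The arm

A 6-joint arm with a two-finger parallel gripper is mounted at the origin on the work surface. World frame = base frame: x ahead of the robot, y to its left, z up, the work surface at z = 0. Lengths are in mm, angles in degrees, forces in N, time in s.
With the tool pointing down it reaches from about 325 to 900 mm from the base axis. Payload 6.1 kg.
Tool frame: the origin (TCP) lies midway between the tips of the shut fingers; the grasp point (between the pads) lies 19 mm behind it; z points along the fingers, y is the line along which they close (so a half turn about z gives the same grasp; the last joint's range is limited). The gripper opens to 85 mm and grips with 20 to 120 N. Pads are 22 mm wide; open, the fingers measure 114 mm over their backs; the gripper's body (76 mm by 85 mm) begins 54 mm behind the grasp point. The pads swing forward as they close: fully open they stand 13 mm farther back than shut.
Start: joints at [65.541, 12.628, 87.462, -0, 79.91, -7.225], TCP at [185.176, 596.93, 207.2] pointing down, gripper open.
Joint ranges: [-170.65, 170.65], [-52.31, 119.04], [5.05, 147.46], [-71.25, 251.25], [11.57, 151.72], [-153.62, 153.62]. Speed limits (degrees/s): [147.25, 147.25, 172.46, 180, 180, 180].

### API

Orientations are given as [roll, pitch, yaw] about the fixed x, y, z axes, in that order (R = Rz(yaw) Ry(pitch) Rx(roll)).
In Python, from plant import sensors, vision, ctrl gives the robot as it stands.
- The arm moves only by the tool send_rows, never from a script. Its argument "motion" is a list of rows, each a list of 5 numbers: the opening, from 0 (shut) to 1 (fully open), then the shift along the tool's x, y, z in m, then the turn about the tool's z in degrees. In form: [[jaw, x, y, z, roll], ...]. A call has exactly 5 rows; each row is the pose to reach, as a shift and turn from the pose commanded when the call began, along the tool's axes at that moment; what a row does not reach only later rows make up. A row lasts 1/12 s, in which the tool goes at most 41.7 mm and 7.16 degrees, less where a joint would pass 70% of its speed; a pose out of reach is approached as far as the arm can. A call with a gripper value outside its range is refused whole. The fingers move at their own pace and stop on an object; "force" is the grip in N (left out, the last holds). Time passes only in rows, so rows that repeat a pose let the fingers close, or fill a call up. It gives the time, the measured TCP pose, the force, the opening and the grip force at its end, in the units of the state.
- sensors.observe(): the state, without advancing time (a new reading comes with each control period).
- vision.capture(name): name is "scene" or "top" or "wrist"; returns (picture, depth): 420x560x3 uint8, red, green, blue; 420x560 float32, mm along the optical axis (not along the pixel's ray), 0 where there is no reading.
- vision.camera_info(name): a dict with "fov_y" (degrees; the focal length in pixels is half the picture's height over the tangent of half this angle, whatever the lens; pixels are square), "cx", "cy" (the principal point, pixels), "position" and "orientation" of the camera in the world. Camera axes: x right, y down, z forward; pixel columns grow to the right and rows downward; lengths in mm; the calibration is good to about 2 mm. A picture is of the moment at which its call begins: read the wrist's pose just before it. camera_info takes no time and is no camera call; for the wrist camera it gives the pose at the moment of the call.
- ctrl.finish_job(): hands the job in; it is judged then, once.
The state is a dict: "t": time; "q": joint angles; "qvel": joint speeds; "joint_efforts": joint torques, N m; "ee_pos": TCP position; "tool_rot": TCP orientation; "ft_force": force on the tool from outside, world axes, zero at the start; "ft_torque": the same for the moment, N m; "opening": finger opening in mm; "grip_force": force on a finger pad.
Only numpy, scipy, OpenCV 4.12 (cv2) and the standard library are available. Lean on these libraries where they do the work, as an engineer would, in place of code of your own. Each camera call takes 0.05 s, during which the arm holds its last target. There are 200 camera calls.

### The job

Put the battery pack with the bar-shaped foot on charge. Pick it up and set its foot down on the dock inside the raised ring with the bar clearly across the slot (about an eighth of a turn off), then, pressing only lightly, turn it until the bar lines up with the slot and drops fully home, and let go of it standing upright. Leave the round-footed pack and the ink bottle standing where they are.

Things in the scene. Friction and masses are not known exactly. Their poses are not given: they have to be found in the camera images.
- pack: battery pack to dock, about 180 g: upright aluminium cylinder 42 mm in diameter with black cap, on a black bar foot 62 long, 20 wide, 16 high, centred; its ends stick out 10 mm on two sides. 82 mm high in all. Origin: centre of the foot's underside; z up, x along the bar (half a turn is the same). Grip the cylinder 25 to 80 mm above the origin.
- dock: fixed grey block 150 (x) x 120 x 40 mm high. Origin: centre of its underside, z up. Centred in its flat top: a slot 70 (along x) x 30 mm, 21 deep, inside a raised steel ring (inner radius 39, outer 45, 8 high). The bar enters within 4 mm and 9 degrees; the cylinder then rests on the top, pack origin at z = 24 mm. With the bar across the slot the foot stands on the top (z = 40 mm).
- round_pack: bystander: a pack with the same cylinder, cap and height, but a round black foot 62 mm in diameter and 16 mm high, which does not fit the slot. Origin: centre of its underside, z up.
- ink: bystander: black ink bottle with a paper label, 36 mm in diameter, 95 mm high. Origin: centre of its underside, z up.

How it is judged (in metres and radians):
On the way:
1. the pack stands upright with its foot on the dock's top inside the ring, its bar at least 20 degrees off the slot's line (horizontal distance between pack and dock below 0.015 m and z of pack in the frame of dock between 0.035 and 0.045 m and angle between the x axis of pack and the x axis of dock, either way round above 0.35 rad and angle between pack's own z axis and vertical below 0.2 rad), for 0.1 s.
At the end, for the whole second after the job is handed in: The pack stands at rest in the dock: its origin within 10 mm of the slot's centre and at least 12 mm below the dock's top (16 mm is fully home), its bar within 12 degrees of the slot's line, tilted less than 8 degrees (horizontal distance between pack and dock below 0.01 m and z of pack in the frame of dock below 0.028 m and angle between the x axis of pack and the x axis of dock, either way round below 0.21 rad and angle between pack's own z axis and vertical below 0.15 rad and linear speed of pack below 0.02 m/s); the robot touches nothing.
It fails at once if the pack is pressed or dropped on the dock with more than 60 N (contact force between pack and dock above 60 N).
It fails at once if the round-footed pack or the ink bottle is shifted more than 30 mm or knocked over (distance of any of round_pack, ink from where it was at the start of the episode above 0.03 m or angle between any of round_pack, ink's own z axis and vertical above 0.5 rad).
It also fails if it takes over 48 s, if anything falls off the work surface, if the arm or the gripper's body presses on something with over 40 N, if the wrist force passes 120 N, or if a joint passes its speed limit or range.

## Working session

There is one attempt and no reset: what is moved stays moved. The work goes in short steps, Python scripts to look and compute and a tool call to move; the robot and the scene stay as the last step left them, time stands still between calls to the robot, and variables do not carry over. Pictures are saved under pics/ and viewed, at most 10 in all, crops included, and the job is handed in when it is done.

Besides the shell and the picture viewer there is one more tool, called after ">>>" in YAML: its name, and indented under it one key for each argument. send_rows: Moves the arm, as the interface text tells. Its arguments: {"type":"object","properties":{"motion":{"type":"array"},"force":{"type":"number"}},"required":["motion"]}

```bash
mkdir -p pics; ls
cat > h.py <<'E'
import numpy as np, cv2
from scipy.spatial.transform import Rotation as R
from plant import sensors, vision, ctrl
def cam(name):
    i=vision.camera_info(name); rgb,d=vision.capture(name)
    return i,rgb,d
def pts(i,d):
    f=210/np.tan(np.radians(i['fov_y']/2)); v,u=np.mgrid[:420,:560]
    P=np.dstack([(u-i['cx'])/f*d,(v-i['cy'])/f*d,d])
    M=R.from_euler('xyz',i['orientation'],degrees=True).as_matrix()
    return P@M.T+np.array(i['position'])
E
python3 - <<'E'
from h import *
s=sensors.observe(); print(s)
for n in ['scene','top']:
    i,rgb,d=cam(n); print(i)
    cv2.imwrite(f'pics/{n}.png',rgb[:,:,::-1]); np.savez(n,rgb=rgb,P=pts(i,d),d=d)
    P=pts(i,d); print([P[r,c].round().tolist() for r,c in [(210,280),(100,100),(300,400)]])
E
```

```text
pics
{'t': 0.0, 'q': array([ 6.55395708e+01,  1.26754276e+01,  8.75245109e+01,  1.16829760e-03,
        7.99102690e+01, -7.22520380e+00]), 'qvel': array([ 0.04386305, -0.03586595, -0.00562843, -0.08727498, -0.12069711,
        0.0129089 ]), 'joint_efforts': array([-2.23974908e-03, -4.96899998e+01, -3.89381933e+01, -4.37596927e-04,
        1.13757802e-02, -4.79981111e-06]), 'ee_pos': array([184.91666623, 596.34912047, 206.10885853]), 'tool_rot': array([-1.79890812e+02, -1.50014493e-02,  1.62764555e+02]), 'ft_force': array([-0.72682013,  0.1495201 ,  0.85515689]), 'ft_torque': array([ 0.0206637 ,  0.01334426, -0.05171038]), 'grip_force': 0.0, 'opening': 85.54392935437676}
{'fov_y': 55.41282364626006, 'cx': 280.55717261731627, 'cy': 211.80944249962718, 'position': array([878.53820441, 528.10518805, 594.80978659]), 'orientation': array([-131.71840346,   -1.15482413,  147.89593791])}
[[510.0, -39.0, -2.0], [723.0, -786.0, -2.0], [485.0, 300.0, 42.0]]
{'fov_y': 51.701229874394365, 'cx': 278.1090651093539, 'cy': 209.41409121139066, 'position': array([354.60372846, -30.86308726, 990.42484719]), 'orientation': array([-169.9346209 ,    1.31354595,  -89.72052772])}
[[529.0, -12.0, -0.0], [805.0, 434.0, -5.0], [326.0, -279.0, 0.0]]
```

View pics/top.png

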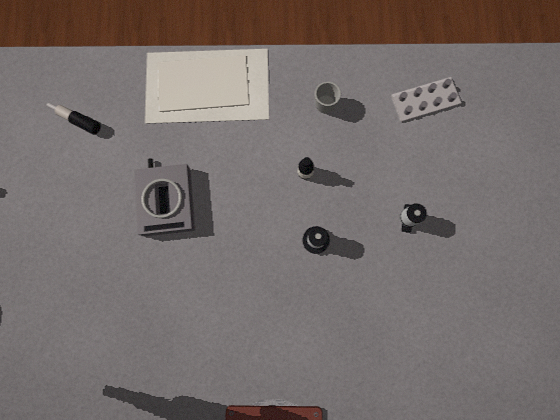

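View pics/scene.png

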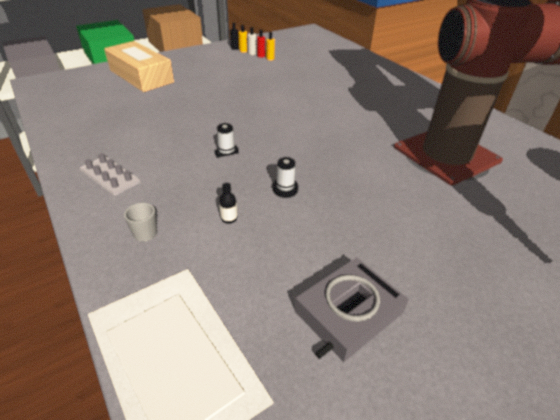

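The top view shows the bar-foot pack at (413,214), the round pack at (317,239), the ink bottle at (306,167) and the dock at (164,199), with the slot running up the image. In the scene view the bar-foot pack is at (226,140), and the round pack at (286,176) has a disc foot.

Run:
```python
from h import *
z=np.load('top.npz'); P=z['P']; rgb=z['rgb']
def reg(P,r0,r1,c0,c1,z0,z1):
    Q=P[r0:r1,c0:c1].reshape(-1,3); return Q[(Q[:,2]>z0)&(Q[:,2]<z1)]
def rect(Q,n):
    r=cv2.minAreaRect(Q[:,:2].astype(np.float32)); print(n,len(Q),np.round(r[0],1),np.round(r[1],1),round(r[2],1),'z',Q[:,2].mean().round(1))
for n,(a,b,c,e) in dict(pack=(195,240,390,435),round=(220,260,295,340),ink=(150,185,290,325)).items():
    rect(reg(P,a,b,c,e,70,110),n+' top')
    rect(reg(P,a,b,c,e,8,22),n+' foot')
rect(reg(P,155,245,125,200,36,42),'docktop'); rect(reg(P,155,245,125,200,45,52),'ring')
rect(reg(P,180,218,148,175,10,30),'slot')
z=np.load('scene.npz'); P=z['P']
for n,(a,b,c,e) in dict(pack=(115,165,205,245),round=(150,200,265,305)).items():
    rect(reg(P,a,b,c,e,77,88),n+' top s'); rect(reg(P,a,b,c,e,6,20),n+' foot s')
rect(reg(P,255,360,285,410,36,42),'docktop s'); rect(reg(P,265,330,320,390,45,52),'ring s')
rect(reg(P,280,320,330,380,10,30),'slot s')
```

```text
pack top 317 [ 508.2 -302.3] [39.1 39.9] 1.1 z 81.1
pack foot 80 [ 509.7 -295. ] [25.6 62.2] 89.7 z 15.3
round top 305 [458.7 -93. ] [39.4 39.9] 2.9 z 81.3
round foot 235 [458.1 -92.8] [61. 58.] 56.5 z 15.3
ink top 90 [618.  -70.7] [20.8 19.8] 1.0 z 87.4
ink foot 18 [606.4 -68.8] [32.3  9.9] 83.0 z 15.7
docktop 2468 [548.5 252.6] [150.6 121.3] 6.5 z 39.5
ring 292 [549.1 252.3] [ 88.8 132.1] 89.3 z 47.6
slot 360 [549.9 255.1] [68.1 27.6] 6.9 z 20.6
pack top s 126 [ 513.1 -301.3] [42.5 37.7] 63.4 z 81.2
pack foot s 108 [ 514.8 -297.2] [28.8 61.5] 77.3 z 13.6
round top s 172 [463.2 -92.1] [40.  38.4] 4.1 z 81.4
round foot s 225 [466.  -86.6] [52.  59.6] 54.9 z 14.1
docktop s 4149 [550.7 252.9] [151.8 121.3] 6.8 z 39.7
ring s 513 [551.2 253.6] [88.5 88.7] 60.6 z 47.3
slot s 480 [546.5 249.2] [64.1 25.5] 5.5 z 21.3
```

>>> send_rows:
  motion:
    - [1,-0.024,-0.032,0,0]
    - [1,-0.048,-0.064,0,0]
    - [1,-0.072,-0.096,0,0]
    - [1,-0.096,-0.128,0,0]
    - [1,-0.12,-0.16,0,0]
  force: 40

```text
t: 0.52
ee_pos: [252.3, 406.6, 206.5]
tool_rot: [-179.9, -0.0, 162.8]
ft_force: [0.5, -0.3, 1.6]
opening: 85.5
grip_force: 0.0
```

>>> send_rows:
  motion:
    - [1,-0.024,-0.032,0,0]
    - [1,-0.048,-0.064,0,0]
    - [1,-0.072,-0.096,0,0]
    - [1,-0.096,-0.128,0,0]
    - [1,-0.12,-0.16,0,0]

```text
t: 0.93
ee_pos: [319.4, 218.4, 206.9]
tool_rot: [-180.0, 0.0, 162.8]
ft_force: [0.2, -0.4, 0.5]
opening: 85.6
grip_force: 0.0
```

>>> send_rows:
  motion:
    - [1,-0.024,-0.032,0,0]
    - [1,-0.048,-0.064,0,0]
    - [1,-0.072,-0.096,0,0]
    - [1,-0.096,-0.128,0,0]
    - [1,-0.12,-0.16,0,0]

```text
t: 1.35
ee_pos: [386.8, 29.9, 207.2]
tool_rot: [180.0, 0.0, 162.8]
ft_force: [1.5, 0.3, 0.3]
opening: 85.2
grip_force: 0.0
```

>>> send_rows:
  motion:
    - [1,-0.024,-0.032,0,0]
    - [1,-0.048,-0.064,0,0]
    - [1,-0.072,-0.096,0,0]
    - [1,-0.096,-0.128,0,0]
    - [1,-0.12,-0.16,0,0]

```text
t: 1.77
ee_pos: [454.0, -158.6, 206.8]
tool_rot: [180.0, -0.0, 162.7]
ft_force: [0.3, 1.3, 0.4]
opening: 85.6
grip_force: 0.0
```

>>> send_rows:
  motion:
    - [1,-0.024,-0.03,0,0]
    - [1,-0.048,-0.06,0,0]
    - [1,-0.072,-0.09,0,0]
    - [1,-0.096,-0.12,0,0]
    - [1,-0.096,-0.12,0,0]

```text
t: 2.18
ee_pos: [510.6, -305.3, 205.0]
tool_rot: [-179.9, -0.1, 162.5]
ft_force: [-0.6, 1.2, -0.9]
opening: 85.5
grip_force: 0.0
```

Run:
```python
from h import *
s=sensors.observe(); print(s['ee_pos'],s['tool_rot'],s['q'][5])
i,rgb,d=cam('wrist'); print(i)
cv2.imwrite('pics/w1.png',rgb[:,:,::-1]); P=pts(i,d); np.savez('w1',rgb=rgb,P=P)
m=(abs(P[...,0]-510)<60)&(abs(P[...,1]+302)<60)&(d>0)
for a,b in [(76,90),(8,20)]:
    Q=P[m&(P[...,2]>a)&(P[...,2]<b)]; 
    if len(Q)>5: r=cv2.minAreaRect(Q[:,:2].astype(np.float32)); print(a,len(Q),np.round(r[0],1),np.round(r[1],1),round(r[2],1),Q[:,2].mean(),cv2.minEnclosingCircle(Q[:,:2].astype(np.float32)))
```

```text
[ 510.61253351 -305.31515176  205.04233745] [-1.79921537e+02 -6.50065044e-02  1.62539427e+02] -110.93108646500531
{'fov_y': 60.640236681584994, 'cx': 282.09234424648713, 'cy': 209.87393482960653, 'position': array([ 429.81426557, -280.13909008,  373.12393514]), 'orientation': array([1.61097727e+02, 6.59767686e-02, 7.24961534e+01])}
76 1867 [ 508.2 -301.9] [40.8 40.6] 74.9 83.04928175135582 ((508.45794677734375, -302.2863464355469), 20.983842849731445)
8 259 [ 484.3 -300.5] [26.  14.8] 88.8 16.58683564736068 ((486.03399658203125, -300.7080383300781), 14.046167373657227)
```

View pics/w1.png

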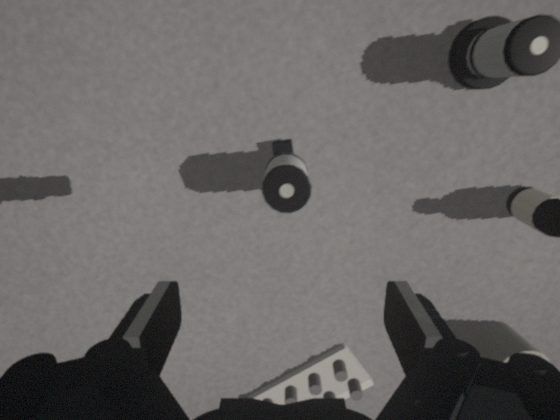

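The wrist view shows the pack's cap at (287,190), with the bar end above it at (282,147), between the open fingers. I'll refine the bar's angle from its end.

Run:
```python
from h import *
for n,c in (('w1',(508.3,-302)),('top',(508.3,-302)),('scene',(511,-301))):
    z=np.load(n+'.npz'); P=z['P']; g=z['rgb'].max(2)
    m=(np.hypot(P[...,0]-c[0],P[...,1]-c[1])<36)&(P[...,2]>10)&(P[...,2]<20)&(g<40)
    Q=P[m]; 
    for side in (-1,1):
        q=Q[(side*(Q[:,0]-c[0])>19)]
        if len(q)<4: continue
        print(n,side,len(q),q.mean(0).round(1),'x',np.percentile(q[:,0],[2,98]).round(1),'y',np.percentile(q[:,1],[2,98]).round(1),'ang',np.degrees(np.arctan2(side*(q[:,1].mean()-c[1]),side*(q[:,0].mean()-c[0]))).round(1))
        e=[]
        for x in np.arange(470,545,2.): 
            s=q[abs(q[:,0]-x)<1]
            if len(s)>5: e.append((x,s[:,1].min(),s[:,1].max()))
        if len(e)>3: e=np.array(e); print('  edges slope', [np.degrees(np.arctan(np.polyfit(e[:,0],e[:,k],1)[0])).round(1) for k in (1,2)], e.round(1).tolist())
```

```text
w1 -1 9 [ 482.  -300.    16.5] x [477.4 486.9] y [-305.8 -292.2] ang -4.3
top -1 37 [ 483.5 -298.1   15.5] x [478.5 487.7] y [-306.8 -289. ] ang -9.0
  edges slope [np.float64(-13.8), np.float64(-5.5)] [[480.0, -304.6, -288.9], [482.0, -304.7, -289.0], [486.0, -305.5, -289.4], [488.0, -306.6, -289.7]]
top 1 8 [ 537.3 -300.6   14.8] x [534.3 538.9] y [-307.5 -296.8] ang 2.8
scene 1 9 [ 542.  -299.5   13.4] x [540.  544.2] y [-303.2 -295.6] ang 2.8
```

>>> send_rows:
  motion:
    - [1,0.001,-0.003,0.02,0]
    - [1,0.001,-0.003,0.045,0]
    - [1,0.001,-0.003,0.07,0]
    - [1,0.001,-0.003,0.095,0]
    - [1,0.001,-0.003,0.11,0]

```text
t: 2.65
ee_pos: [506.6, -299.8, 94.1]
tool_rot: [179.9, -0.2, 162.8]
ft_force: [-1.0, -0.5, -0.3]
opening: 85.4
grip_force: 0.0
```

>>> send_rows:
  motion:
    - [1,0,0,0.015,0]
    - [1,0,0,0.03,0]
    - [1,0,0,0.045,0]
    - [1,0,0,0.058,0]
    - [1,0,0,0.058,0]

```text
t: 3.07
ee_pos: [506.2, -299.7, 36.1]
tool_rot: [179.9, -0.3, 162.8]
ft_force: [-0.6, 0.6, 0.2]
opening: 85.4
grip_force: 0.0
```

>>> send_rows:
  motion:
    - [1,0,0,0,0]
    - [0.7,0,0,0,0]
    - [0.6,0,0,0,0]
    - [0.55,0,0,0,0]
    - [0.53,0,0,0,0]

```text
t: 3.48
ee_pos: [508.8, -302.6, 40.2]
tool_rot: [-180.0, 0.1, 162.8]
ft_force: [-0.5, 0.1, 0.7]
opening: 45.2
grip_force: 0.0
```

Centred on the pack; closing.

>>> send_rows:
  motion:
    - [0.5,0,0,0,0]
    - [0.45,0,0,0,0]
    - [0.4,0,0,0,0]
    - [0.3,0,0,0,0]
    - [0.3,0,0,0,0]
  force: 40

```text
t: 3.9
ee_pos: [508.7, -302.4, 40.1]
tool_rot: [-180.0, 0.0, 162.8]
ft_force: [-1.8, 1.5, 6.5]
opening: 40.8
grip_force: 40.5
```

Run:
```python
from h import *
s=sensors.observe(); print({k:np.round(s[k],2).tolist() for k in ('ee_pos','tool_rot','ft_force','ft_torque','opening','grip_force','q')})
```

```text
{'ee_pos': [508.68, -302.42, 40.06], 'tool_rot': [-179.98, 0.05, 162.76], 'ft_force': [-1.79, 1.46, 6.54], 'ft_torque': [0.22, 0.21, -0.05], 'opening': 40.79, 'grip_force': 40.46, 'q': [-38.37, 18.09, 100.02, 0.0, 61.84, -111.13]}
```

>>> send_rows:
  motion:
    - [0.3,0,0,-0.01,0]
    - [0.3,0,0,-0.035,0]
    - [0.3,0,0,-0.065,0]
    - [0.3,0,0,-0.095,0]
    - [0.3,0,0,-0.12,0]

```text
t: 4.32
ee_pos: [508.3, -302.2, 161.2]
tool_rot: [-180.0, 0.0, 162.8]
ft_force: [1.3, -0.6, -1.8]
opening: 40.1
grip_force: 40.8
```

>>> send_rows:
  motion:
    - [0.3,0.004,0.017,0,7]
    - [0.3,0.01,0.045,0,14]
    - [0.3,0.017,0.075,0,21]
    - [0.3,0.024,0.105,0,28]
    - [0.3,0.032,0.137,0,35]

```text
t: 4.73
ee_pos: [517.8, -160.8, 159.2]
tool_rot: [-180.0, -0.0, 127.4]
ft_force: [0.5, 0.7, -1.5]
opening: 40.6
grip_force: 41.0
```

>>> send_rows:
  motion:
    - [0.3,0.022,0.02,0,0]
    - [0.3,0.045,0.04,0,0]
    - [0.3,0.067,0.06,0,0]
    - [0.3,0.09,0.08,0,0]
    - [0.3,0.112,0.101,0,0]

```text
t: 5.15
ee_pos: [528.9, -9.9, 159.2]
tool_rot: [-180.0, -0.0, 127.8]
ft_force: [0.4, -0.4, -1.6]
opening: 40.7
grip_force: 40.9
```

>>> send_rows:
  motion:
    - [0.3,0.022,0.02,0,0]
    - [0.3,0.045,0.04,0,0]
    - [0.3,0.067,0.06,0,0]
    - [0.3,0.09,0.08,0,0]
    - [0.3,0.112,0.101,0,0]

```text
t: 5.57
ee_pos: [540.1, 140.4, 159.2]
tool_rot: [-180.0, -0.0, 127.8]
ft_force: [0.5, -0.6, -1.8]
opening: 40.6
grip_force: 40.9
```

>>> send_rows:
  motion:
    - [0.3,0.025,0.023,0,0]
    - [0.3,0.048,0.045,0,0]
    - [0.3,0.07,0.065,0,0]
    - [0.3,0.083,0.077,0,0]
    - [0.3,0.083,0.077,0,0]

```text
t: 5.98
ee_pos: [550.2, 255.3, 159.0]
tool_rot: [180.0, -0.1, 128.0]
ft_force: [-0.5, -0.1, -1.6]
opening: 40.4
grip_force: 41.0
```

Run:
```python
from h import *
s=sensors.observe(); print(s['ee_pos'],s['tool_rot'])
for n in ('wrist','scene','top'):
    i,rgb,d=cam(n); P=pts(i,d); np.savez(n+'2',rgb=rgb,P=P)
    Q=P[(P[...,2]>35)&(P[...,2]<42)&(abs(P[...,0]-550)<90)&(abs(P[...,1]-253)<80)]
    r=cv2.minAreaRect(Q[:,:2].astype(np.float32)); print(n,'dock',len(Q),np.round(r,1) if 0 else r)
    Q=P[(P[...,2]>45)&(P[...,2]<52)&(abs(P[...,0]-550)<52)&(abs(P[...,1]-253)<52)]
    if len(Q)>5: print(' ring',len(Q),cv2.minEnclosingCircle(Q[:,:2].astype(np.float32)))
    Q=P[(P[...,2]>116)&(P[...,2]<137)&(abs(P[...,0]-550)<45)&(abs(P[...,1]-253)<45)]
    if len(Q)>5: print(' bar',len(Q),Q.mean(0),cv2.minAreaRect(Q[:,:2].astype(np.float32)))
    if n=='wrist': a=rgb
    if n=='scene': b=cv2.resize(rgb[150:360,240:440],(533,560))[:420]
cv2.imwrite('pics/w2.png',a[:,:,::-1]); cv2.imwrite('pics/s2.png',b[:,:,::-1])
```

```text
[550.19184727 255.3126388  159.0359013 ] [ 1.79975880e+02 -7.75025601e-02  1.27968023e+02]
wrist dock 14345 ((547.9993286132812, 253.77154541015625), (150.5387725830078, 120.30440521240234), 6.652796268463135)
 ring 1866 ((547.7081909179688, 253.9202880859375), 45.0035514831543)
 bar 857 [531.29404072 273.29970557 134.12522718] ((534.9681396484375, 273.5636291503906), (27.33193588256836, 15.778641700744629), 35.7840576171875)
scene dock 3868 ((550.491943359375, 253.18649291992188), (152.62582397460938, 121.16258239746094), 6.53550386428833)
 ring 503 ((551.2783813476562, 253.73651123046875), 45.188316345214844)
 bar 339 [557.80312429 256.46323347 129.7040981 ] ((556.4420776367188, 255.54244995117188), (31.547569274902344, 62.15402603149414), 47.5479621887207)
top dock 2002 ((548.6651611328125, 252.85723876953125), (151.1755828857422, 121.65705871582031), 6.37902307510376)
 ring 199 ((547.4560546875, 251.11825561523438), 44.6163444519043)
 bar 80 [560.48033443 234.02860086 131.5956274 ] ((547.1135864257812, 241.61839294433594), (20.461219787597656, 62.454551696777344), 65.87287902832031)
```

View pics/w2.png

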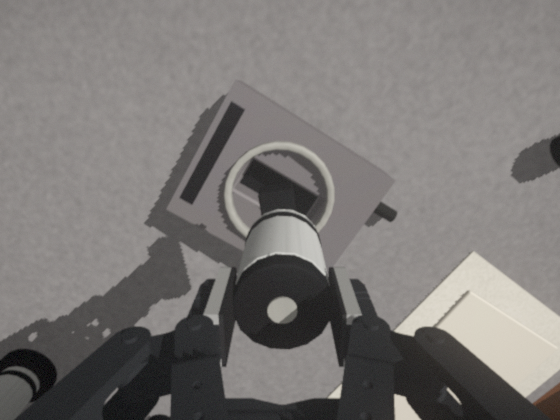

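View pics/s2.png

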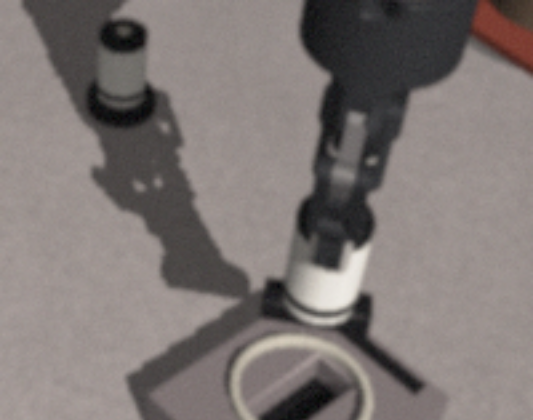

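The wrist view shows the pack held upright between the pads, with its foot over the ring at (280,195) and the bar about 45° across the slot. The scene crop agrees (bar across at (320,305)). I'll lower it.

>>> send_rows:
  motion:
    - [0.3,0.001,-0.002,0.018,0]
    - [0.3,0.001,-0.002,0.036,0]
    - [0.3,0.001,-0.002,0.053,0]
    - [0.3,0.001,-0.002,0.066,0]
    - [0.3,0.001,-0.002,0.072,0]

```text
t: 6.55
ee_pos: [547.4, 249.6, 84.9]
tool_rot: [-179.8, -0.1, 127.7]
ft_force: [0.1, -0.5, -2.5]
opening: 40.3
grip_force: 41.1
```

>>> send_rows:
  motion:
    - [0.3,0,0,0,0]
    - [0.3,0,0,0.001,0]
    - [0.3,0,0,0.003,0]
    - [0.3,0,0,0.005,0]
    - [0.3,0,0,0.006,0]

```text
t: 6.97
ee_pos: [549.2, 251.4, 81.9]
tool_rot: [179.9, 0.0, 127.8]
ft_force: [-0.2, 0.3, -2.5]
opening: 40.4
grip_force: 41.1
```

>>> send_rows:
  motion:
    - [0.3,0,0,0,0]
    - [0.3,0,0,0.001,0]
    - [0.3,0,0,0.001,0]
    - [0.3,0,0,0.002,0]
    - [0.3,0,0,0.002,0]

```text
t: 7.38
ee_pos: [548.8, 251.5, 80.1]
tool_rot: [180.0, 0.0, 127.8]
ft_force: [-2.7, -0.1, 3.6]
opening: 40.0
grip_force: 41.5
```

Run:
```python
from h import *
s=sensors.observe(); print({k:np.round(s[k],2).tolist() for k in ('ee_pos','tool_rot','ft_force','ft_torque')})
```

```text
{'ee_pos': [548.84, 251.49, 80.08], 'tool_rot': [179.98, 0.0, 127.77], 'ft_force': [-2.74, -0.07, 3.59], 'ft_torque': [-0.16, 0.52, -0.0]}
```

The foot stands on the dock top with about 5 N of upward force (TCP 80.1, so pack z is about 40). I'll hold it while nudging it towards the centre, then turn.

>>> send_rows:
  motion:
    - [0.3,0,0,0,0]
    - [0.3,0,0,0,0]
    - [0.3,0.001,0,0,0]
    - [0.3,0.001,0,0,0]
    - [0.3,0.001,0,0,0]

```text
t: 7.8
ee_pos: [548.8, 251.9, 80.1]
tool_rot: [179.9, 0.1, 127.8]
ft_force: [-1.6, -1.4, 6.2]
opening: 40.6
grip_force: 41.6
```

>>> send_rows:
  motion:
    - [0.3,0,0,0,-4]
    - [0.3,0,0,0,-8]
    - [0.3,0,0,0,-12]
    - [0.3,0,0,0,-16]
    - [0.3,0,0,0,-20]

```text
t: 8.22
ee_pos: [549.1, 252.4, 80.0]
tool_rot: [179.9, 0.1, 147.9]
ft_force: [-0.4, 0.2, 4.2]
opening: 40.6
grip_force: 41.6
```

Run:
```python
from h import *
s=sensors.observe(); print({k:np.round(s[k],2).tolist() for k in ('ee_pos','tool_rot','ft_force','ft_torque')})
i,rgb,d=cam('wrist'); cv2.imwrite('pics/w3.png',cv2.resize(rgb[120:330,180:400],None,fx=2.5,fy=2.5)[:,:,::-1])
```

```text
{'ee_pos': [549.05, 252.37, 80.04], 'tool_rot': [179.89, 0.08, 147.95], 'ft_force': [-0.36, 0.18, 4.21], 'ft_torque': [-0.07, 0.03, -0.08]}
```

View pics/w3.png

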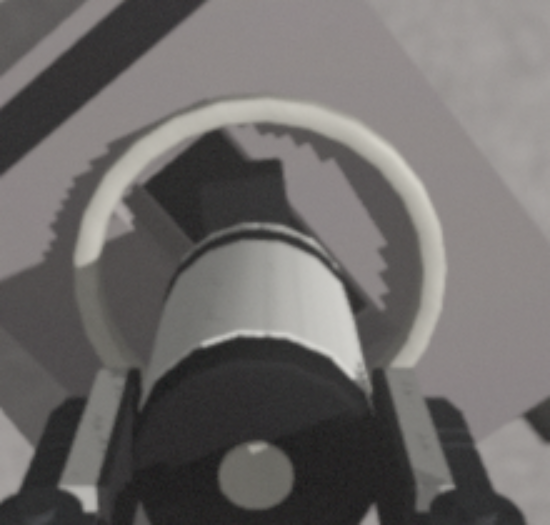

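The close-up shows the bar's end at (245,175) on the dock top inside the ring, with the slot's end up and left at (185,180). About 20–25° still to turn.

>>> send_rows:
  motion:
    - [0.3,0,0,0,-3]
    - [0.3,0,0,0,-6]
    - [0.3,0,0,0,-9]
    - [0.3,0,0,0,-12]
    - [0.3,0,0,0,-15]

```text
t: 8.68
ee_pos: [548.8, 252.0, 79.9]
tool_rot: [180.0, 0.1, 162.8]
ft_force: [-1.5, -2.0, 4.7]
opening: 40.7
grip_force: 41.7
```

>>> send_rows:
  motion:
    - [0.3,0,0,0,-2]
    - [0.3,0,0,0,-4]
    - [0.3,0,0,0,-6]
    - [0.3,0,0,0,-8]
    - [0.3,0,0,0,-8]

```text
t: 9.1
ee_pos: [548.3, 251.8, 79.3]
tool_rot: [-180.0, 0.0, 170.7]
ft_force: [-0.8, -0.4, 3.0]
opening: 40.6
grip_force: 41.4
```

Run:
```python
from h import *
s=sensors.observe(); print({k:np.round(s[k],2).tolist() for k in ('ee_pos','tool_rot','ft_force','ft_torque')})
i,rgb,d=cam('wrist'); cv2.imwrite('pics/w4.png',cv2.resize(rgb[120:330,180:400],None,fx=2.5,fy=2.5)[:,:,::-1])
```

```text
{'ee_pos': [548.31, 251.83, 79.29], 'tool_rot': [-179.99, 0.03, 170.74], 'ft_force': [-0.84, -0.41, 3.02], 'ft_torque': [-0.29, 0.01, -0.01]}
```

View pics/w4.png

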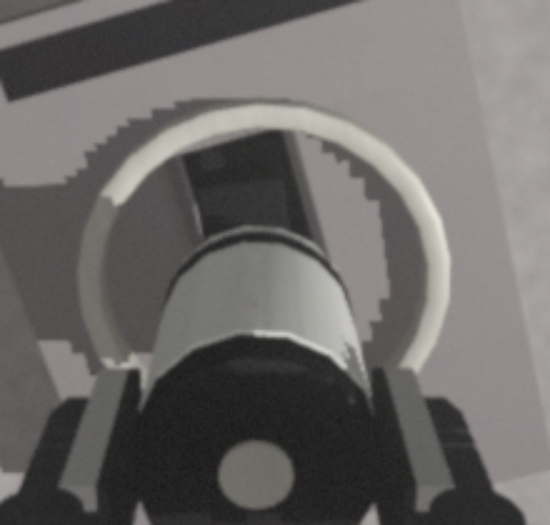

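The bar at (245,190) now lies almost inside the slot (edges at x≈195 and 300), and z has begun to drop. I'll turn a little more, then ease down.

>>> send_rows:
  motion:
    - [0.3,0,0,0,-1]
    - [0.3,0,0,0,-2]
    - [0.3,0,0,0,-3]
    - [0.3,0,0,0.001,-4]
    - [0.3,0,0,0.002,-4]

```text
t: 9.57
ee_pos: [547.7, 252.1, 76.6]
tool_rot: [-180.0, -0.0, 174.8]
ft_force: [-0.4, -0.8, -2.6]
opening: 40.5
grip_force: 41.0
```

>>> send_rows:
  motion:
    - [0.3,0,0,0,0]
    - [0.3,0,0,0.001,0]
    - [0.3,0,0,0.001,0]
    - [0.3,0,0,0.002,0]
    - [0.3,0,0,0.002,0]

```text
t: 9.98
ee_pos: [548.0, 252.1, 75.0]
tool_rot: [-180.0, -0.0, 174.8]
ft_force: [-0.2, 0.2, -2.2]
opening: 40.8
grip_force: 41.0
```

It is going in with no resistance. Continuing down.

>>> send_rows:
  motion:
    - [0.3,0,0,0.001,0]
    - [0.3,0,0,0.003,0]
    - [0.3,0,0,0.005,0]
    - [0.3,0,0,0.007,0]
    - [0.3,0,0,0.008,0]

```text
t: 10.4
ee_pos: [547.8, 252.0, 66.7]
tool_rot: [-180.0, -0.0, 174.8]
ft_force: [0.3, -0.2, -2.0]
opening: 40.5
grip_force: 41.0
```

>>> send_rows:
  motion:
    - [0.3,0,0,0.001,0]
    - [0.3,0,0,0.002,0]
    - [0.3,0,0,0.002,0]
    - [0.3,0,0,0.003,0]
    - [0.3,0,0,0.003,0]

```text
t: 10.82
ee_pos: [548.1, 252.1, 64.2]
tool_rot: [180.0, 0.0, 174.8]
ft_force: [-0.5, -1.2, -1.4]
opening: 40.5
grip_force: 41.1
```

>>> send_rows:
  motion:
    - [0.5,0,0,0,0]
    - [0.6,0,0,0,0]
    - [0.8,0,0,0,0]
    - [1,0,0,0,0]
    - [1,0,0,0,0]

```text
t: 11.23
ee_pos: [548.3, 252.1, 64.5]
tool_rot: [180.0, 0.0, 174.8]
ft_force: [-0.1, 0.5, -0.4]
opening: 84.1
grip_force: 0.0
```

>>> send_rows:
  motion:
    - [1,0,0,0,0]
    - [1,0,0,-0.01,0]
    - [1,0,0,-0.035,0]
    - [1,0,0,-0.065,0]
    - [1,0,0,-0.1,0]

```text
t: 11.65
ee_pos: [546.7, 251.6, 164.2]
tool_rot: [-179.9, -0.2, 174.8]
ft_force: [0.4, -0.5, 0.4]
opening: 85.1
grip_force: 0.0
```

>>> send_rows:
  motion:
    - [1,0,0,-0.03,0]
    - [1,0,0,-0.05,0]
    - [1,0,0,-0.05,0]
    - [1,0,0,-0.05,0]
    - [1,0,0,-0.05,0]

```text
t: 12.07
ee_pos: [547.6, 251.9, 213.7]
tool_rot: [-180.0, -0.0, 174.8]
ft_force: [-0.6, -0.2, -0.6]
opening: 85.6
grip_force: 0.0
```

Run:
```python
from h import *
s=sensors.observe(); print(s['ee_pos'],s['opening'],s['grip_force'])
i,rgb,d=cam('wrist'); P=pts(i,d); cv2.imwrite('pics/w5.png',rgb[:,:,::-1])
Q=P[(P[...,2]>95)&(P[...,2]<115)&(abs(P[...,0]-550)<45)&(abs(P[...,1]-253)<45)]
print(len(Q),Q.mean(0),Q[:,2].std(),cv2.minEnclosingCircle(Q[:,:2].astype(np.float32)))
```

```text
[547.5883768 251.945922  213.7472764] 85.55868383492725 0.0
2104 [546.33749643 252.62297354 106.72950016] 2.0202347224022565 ((548.0532836914062, 252.4529266357422), 20.95355224609375)
```

View pics/w5.png

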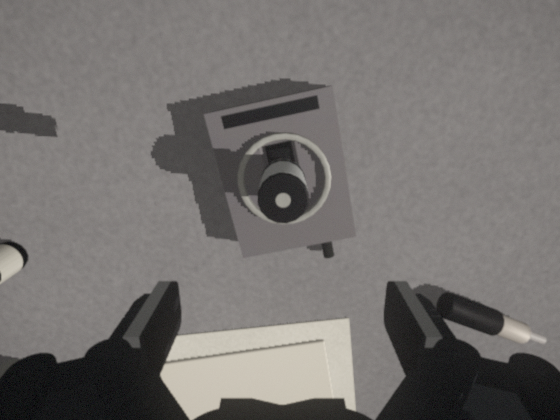

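The pack stands upright in the slot with its cap at (283,200). The top is at z≈106, which means it is fully home, and it is centred in the ring at (285,178). The gripper is open and clear.

```bash
python3 -c "
from plant import ctrl; print(ctrl.finish_job())"
```

```text
the job is handed in; nothing more can be done
None
```

The bar-foot pack is fully home in the dock: it was set across the slot, turned with about 5–8 N of pressing until it dropped in, and released upright; the round pack and the ink bottle were not touched, and the job was handed in at about 12 s (the hand-in returned no verdict).

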